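# Shut the medicine case on the consulting desk

## Task

Two low cases with flat sliding doors in their tops stand half open on the doctor's desk. Slide the door of the longer one, which holds the pill jars, along its track by its pull until it is fully shut against the frame. Leave the door of the shorter case just as it is.

Things in the scene. Friction and masses are not known exactly. Their poses are not given: they have to be found in the camera images.
- med_case: The medicine case, the longer of the two: a grey plastic box fixed to the desk, 170 mm (its x) by 330 mm (its y) and 85 mm high, with 14 mm high aluminium tracks and end bars round its top (up to 99 mm). Origin: centre of its underside, on the desk. z up. The half of its top towards its -y end is a fixed roof; the half towards its +y end is the opening, which shows three amber pill jars inside. A white door slides along y just above the roof, and closes towards +y.
- med_door (a joint): How far the medicine case's door is open, in m: 0 is fully shut against the frame bar at the case's +y end, 0.14 is fully open. It grows as the door moves towards the case's -y. The door (152 mm by 165 mm, 8 mm thick, 0.35 kg, its upper face 95 mm above the desk) cannot lift off; it slides with about 2.5 N of friction, stays where it is left, and meets a hard stop at 0.
- med_pull (a point): Centre of the pull on the medicine case's door: an upright dark steel bar, 60 mm along x, 12 mm thick along y, standing 26 mm up from the door's upper face (this point is 13 mm above that face, 108 mm above the desk). It moves with the door; its axes are the case's axes, so its +y is the closing direction. It stands 52.5 mm from the door's +y edge and 112.5 mm from its -y edge; the door around it is flat and free.
- kit_pull (a point): Centre of the same kind of pull (60 x 12 x 26 mm, 108 mm above the desk) on the sliding door of the other, shorter case (150 x 210 mm, 85 mm high, otherwise built alike), which holds no jars. It is partly open too and must not be moved.

How it is judged:
By the outcome, as a careful person would: the job done as asked, in the order asked, and still so for the second after the job is handed in, with the robot touching nothing.
It also fails if it takes over 32 s, if anything falls off the work surface, if the arm or the gripper's body presses on something with over 40 N, if the wrist force passes 120 N, or if a joint passes its speed limit or range.

## Robot

A 6-joint arm with a two-finger parallel gripper is mounted at the origin on the work surface. World frame = base frame: x ahead of the robot, y to its left, z up, the work surface at z = 0. Lengths are in m, angles in rad, forces in N, time in s.
With the tool pointing down it reaches from about 0.3 to 0.875 m from the base axis. Payload 6.4 kg.
Tool frame: the origin (TCP) lies midway between the tips of the shut fingers; the grasp point (between the pads) lies 19 mm behind it (ctrl.tcp_to_grasp is the distance from the TCP to the grasp point, in m); z points along the fingers, y is the direction in which the jaws open and shut (so a half turn about z gives the same grasp; the last joint's range is limited). The gripper opens to 85 mm and grips with 20 to 120 N. Pads are 22 mm wide; open, the fingers measure 114 mm over their backs; the gripper's body (76 mm by 85 mm) begins 54 mm behind the grasp point. The pads swing forward as they close: fully open they stand 13 mm farther back than shut.
Start: joints at [1.071, 0.181, 1.607, -0, 1.354, -0.206], TCP at [0.167, 0.55, 0.231] pointing down, gripper open.
Joint ranges: [-2.99, 2.99], [-0.89, 2.07], [0.3, 2.58], [-1.14, 4.28], [0, 2.63], [-3.12, 3.12]. Speed limits (rad/s): [2.57, 2.57, 3.01, 3.14, 3.14, 3.14].

## Interface

Orientations are given as a unit quaternion [w, x, y, z].
In Python, from bench import monitor, imaging, order, spotter, ctrl gives the robot as it stands.
- The arm moves only by the shell command python3 -m pendant 'ROWS'. ROWS is JSON, a list that holds one entry, the list of rows, each a list of 5 numbers: the shift along the world's x, y, z in mm, then the turn about the world's z in degrees, then the finger opening in mm, from 0 to 85.4. A call has 1 to 8 rows; each row shifts and turns the commanded pose from where the row before left it; what a row does not reach is not made up. A row lasts 1/8 s, in which the tool goes at most 62.5 mm and 10.7 degrees, less where a joint would pass 70% of its speed; a pose out of reach is approached as far as the arm can. A call with a gripper value outside its range is refused whole. The fingers move at their own pace and stop on an object; the grip force is fixed at half the most. Time passes only in rows, so rows that do not move let the fingers close. It gives the time, the measured TCP pose, the force and the opening at its end, in the units of the state.
- monitor.get_obs(): the state, without advancing time (a new reading comes with each control period).
- imaging.camera(name): name is "scene" or "top"; returns a dict with "img" (420x560x3 uint8, red, green, blue), "vfov" (degrees; the focal length in pixels is half the picture's height over the tangent of half this angle, whatever the lens; pixels are square), "cx", "cy" (the principal point, pixels), "origin" and "orientation" of the camera in the world. Camera axes: x right, y down, z forward; pixel columns grow to the right and rows downward; lengths in m; the calibration is good to about 2 mm. A picture is of the moment at which its call begins. There is no depth.
- order.hand_in(): hands the job in, once; it reports no verdict.
Trained networks look in the newest picture that a camera, given by its name, has taken for a name from the list of things; names that differ only in an ending like _2 or _b are one class to them, and where a whole thing is asked for, a point or a joint stands for the part that bears it (a point fixed in the world has none). Each returns a list of dicts, best first, with "confidence" (0 to 1); they miss things now and then, are a little off and sometimes report something else, mostly with a low value. They report only what shows in the picture. A call takes as long as a camera call.
- spotter.recognise(camera, thing): "at" ([x, y, z] in m, in the coordinates of the camera as it stood for that picture, good to about 4 mm: the middle of the surface that is visible of it).
- spotter.tip_of(camera, thing): "at" ([x, y, z] in m, in the coordinates of the camera as it stood for that picture, good to about 4 mm: a listed point, or the origin of a listed thing).
The state is a dict: "time_s": time; "q": joint angles; "dq": joint speeds; "joint_efforts": joint torques, N m; "eef_pos": TCP position; "eef_rot": TCP orientation; "wrist_force": force on the tool from outside, world axes, zero at the start; "torque": the same for the moment, N m; "opening": opening from 0.0 (shut) to 1.0 (fully open).
Only numpy, scipy, OpenCV 4.12 (cv2) and the standard library are available. Lean on these libraries where they do the work, as an engineer would, in place of code of your own. Each camera call takes 0.05 s, during which the arm holds its last target. There are 200 camera calls.

## Working session

There is one attempt and no reset: what is moved stays moved. The work goes in short steps, Python scripts to look and compute and a shell command to move; the robot and the scene stay as the last step left them, time stands still between calls to the robot, and variables do not carry over. Pictures are saved under pics/ and viewed, about 8 in all and at most 12, crops included, and the job is handed in when it is done.

```bash
mkdir -p pics
cat > h.py <<'E'
import numpy as np, cv2
from scipy.spatial.transform import Rotation as R
from bench import monitor, imaging, order, spotter, ctrl
def q2R(q): q=np.array(q); return R.from_quat(q[[1,2,3,0]]).as_matrix() if q.shape==(4,) else q
def cam(n,f=None):
    c=imaging.camera(n)
    if f: cv2.imwrite('pics/'+f,c['img'][:,:,::-1])
    return c
def w(c,p): return q2R(c['orientation'])@np.array(p)+np.array(c['origin'])
def ray(c,u,v,z):
    f=c['img'].shape[0]/2/np.tan(np.radians(c['vfov'])/2)
    d=q2R(c['orientation'])@np.array([(u-c['cx'])/f,(v-c['cy'])/f,1]); o=np.array(c['origin'])
    return o+d*(z-o[2])/d[2]
def pix(c,p):
    f=c['img'].shape[0]/2/np.tan(np.radians(c['vfov'])/2)
    a=q2R(c['orientation']).T@(np.array(p)-np.array(c['origin'])); return np.array([c['cx'],c['cy']])+f*a[:2]/a[2]
E
python3 - <<'E'
from h import *
for n in ['scene','top']:
    c=cam(n,n+'0.png'); print(n,c['origin'],c['orientation'],c['vfov'])
    for t in ['med_case','med_pull','kit_pull']:
        for d in spotter.tip_of(n,t)[:3]: 
            p=w(c,d['at']); print(t,round(d['confidence'],2),p.round(4),pix(c,p).round())
print(monitor.get_obs())
E
```

```text
scene [1.00173326 0.17307809 0.75113025] [-0.18262774  0.58082085  0.75443531 -0.24519707] 46.17574897450992
med_case 0.91 [0.548  0.2184 0.0006] [374. 268.]
med_pull 0.94 [0.5496 0.195  0.1084] [369. 232.]
kit_pull 0.59 [ 0.5797 -0.229   0.1086] [113. 193.]
top [0.38715477 0.05809333 1.14168028] [-0.05494363  0.70951804 -0.70029801  0.05610746] 46.077650429534984
med_case 0.75 [0.547  0.2147 0.003 ] [212. 221.]
med_pull 0.96 [0.5468 0.1926 0.1081] [215. 214.]
kit_pull 0.72 [ 0.5739 -0.2315  0.109 ] [415. 204.]
{'time_s': 0.4, 'q': array([ 1.07071200e+00,  1.80910692e-01,  1.60715405e+00, -8.01609771e-06,
        1.35378277e+00, -2.06310781e-01]), 'dq': array([-1.49672184e-03, -2.51245296e-03, -8.52478308e-04, -1.43455677e-04,
        1.42602975e-03, -3.35920925e-05]), 'joint_efforts': array([-1.32572350e-04, -4.44310677e+01, -3.51174688e+01, -3.28101278e-04,
        3.38178208e-03,  3.45241403e-05]), 'eef_pos': array([0.16645914, 0.55030795, 0.23115161]), 'eef_rot': array([-4.04045161e-05,  1.46358287e-01,  9.89231639e-01, -1.20914616e-04]), 'wrist_force': array([0.17370314, 0.54028398, 0.08864677]), 'torque': array([ 0.00067876, -0.02644563,  0.03440703]), 'opening': 1.0054359060577431}
```

View pics/top0.png

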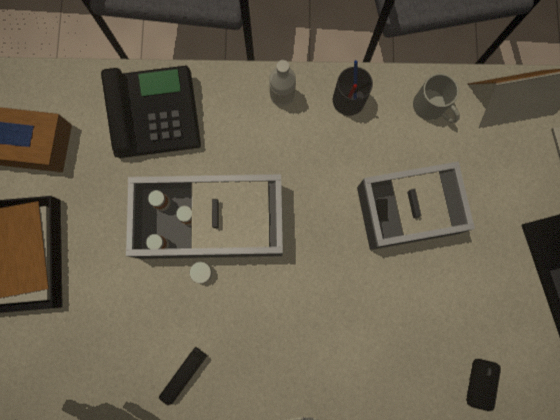

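View pics/scene0.png

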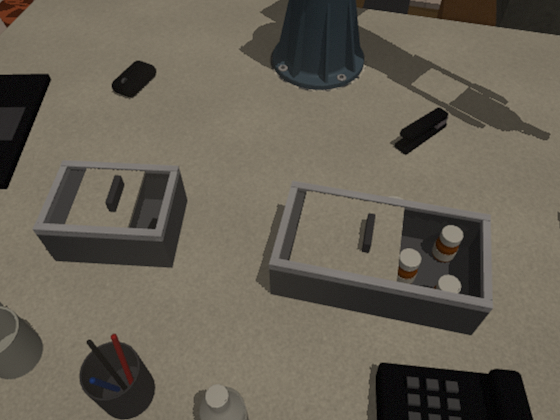

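The top view shows the long case spanning about (127,177) to (282,255), with three jars at its left (+y) end and its pull at (215,214). The short case is at the right with its pull at (414,204). A loose jar stands at (200,272). The scene view agrees, and both network positions match these pixels. Next I measure yaw and opening from a zoomed crop.

Run:
```python
from h import *
c=cam('top'); im=c['img'][160:285,110:300,::-1]
cv2.imwrite('pics/crop0.png',cv2.resize(im,None,fx=4,fy=4,interpolation=cv2.INTER_CUBIC))
for u,v in [(127,177),(281,175),(282,255),(126,256)]: print(ray(c,u,v,.099).round(4))
for u,v in [(192,182),(191,248)]: print('dooredge',ray(c,u,v,.095).round(4))
```

```text
[0.627  0.3876 0.099 ]
[0.6359 0.0548 0.099 ]
[0.463  0.0506 0.099 ]
[0.4566 0.3793 0.099 ]
dooredge [0.6187 0.2475 0.095 ]
dooredge [0.4756 0.2438 0.095 ]
```

View pics/crop0.png

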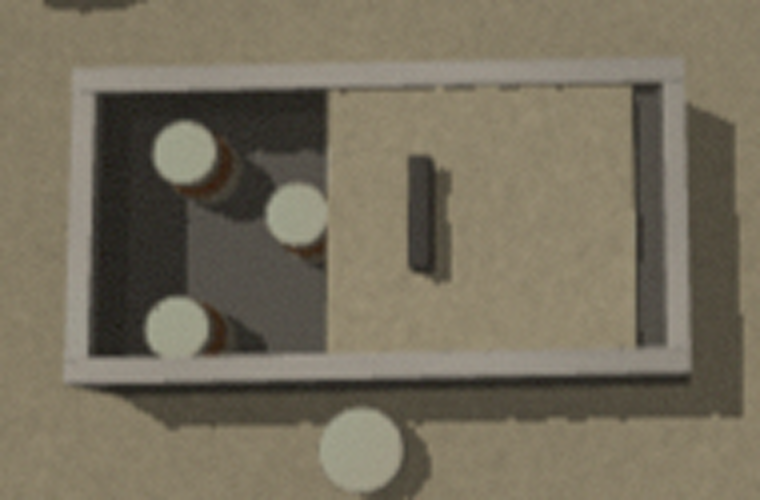

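```bash
python3 -m pendant '[[[38,-40,0,2.25,0],[38,-40,0,2.25,0],[38,-40,0,2.25,0],[38,-40,0,2.25,0],[38,-40,0,2.25,0],[38,-40,0,2.25,0],[38,-40,0,2.25,0],[38,-40,0,2.25,0]]]'
```

```text
time_s: 1.45
eef_pos: [0.4717, 0.2289, 0.2316]
eef_rot: [0.0, -0.011, 1.0, 0.0]
wrist_force: [-0.2, 1.1, -0.4]
opening: 0.002
```

```bash
python3 -m pendant '[[[38,-43,0,0,0],[38,-43,0,0,0],[0,0,-40,0,0],[0,0,-40,0,0],[0,0,0,0,0]]]'
python3 - <<'E'
from h import *
c=cam('scene','s1.png'); i=c['img'][130:340,240:520,::-1]; cv2.imwrite('pics/s1.png',cv2.resize(i,None,fx=2.5,fy=2.5,interpolation=cv2.INTER_CUBIC))
for t in ['med_pull']:
    for d in spotter.tip_of('scene',t)[:3]: print(d['confidence'],w(c,d['at']).round(4))
print(monitor.get_obs()['eef_pos'])
E
```

```text
time_s: 2.08
eef_pos: [0.5438, 0.144, 0.148]
eef_rot: [-0.004, -0.01, 1.0, -0.0]
wrist_force: [-0.3, 0.5, 0.2]
opening: -0.0
0.86 [0.5509 0.1909 0.1074]
[0.54694403 0.14452713 0.15226297]
```

View pics/s1.png

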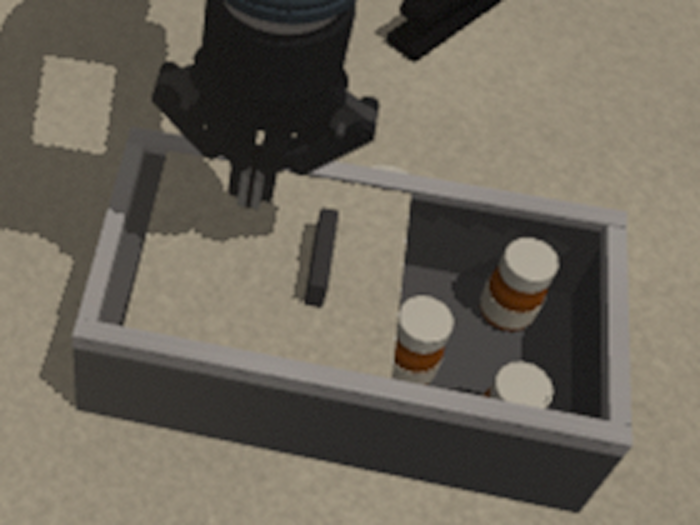

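The fingers stand over the door at about (250,200) in the crop, on the -y side of the pull at (320,255), and clear of it. I descend beside it.

```bash
python3 -m pendant '[[[0,0,-25,0,0],[1,0,-15,0,0],[0,0,-7,0,0],[0,0,0,0,0],[0,10,0,0,0],[0,10,0,0,0],[0,6,0,0,0],[0,0,0,0,0]]]'
```

```text
time_s: 3.18
eef_pos: [0.5475, 0.1711, 0.1044]
eef_rot: [0.0, -0.011, 1.0, 0.0]
wrist_force: [-0.3, 0.1, 0.4]
opening: 0.004
```

```bash
python3 -m pendant '[[[0,8,0,0,0],[0,10,0,0,0],[-1,12,0,0,0],[0,12,0,0,0],[0,12,0,0,0],[-1,12,0,0,0],[0,6,0,0,0],[0,0,0,0,0]]]'
python3 - <<'E'
from h import *
for n in ['scene','top']:
    c=cam(n)
    for d in spotter.tip_of(n,'med_pull')[:2]: print(d['confidence'],w(c,d['at']).round(4))
print(monitor.get_obs()['eef_pos'],monitor.get_obs()['wrist_force'])
E
```

```text
time_s: 4.18
eef_pos: [0.5455, 0.2433, 0.1043]
eef_rot: [0.0, -0.011, 1.0, 0.0]
wrist_force: [-0.6, 0.2, -0.1]
opening: -0.002
0.75 [0.5456 0.2614 0.1088]
[0.54560768 0.24239123 0.10439339] [-0.88447111 -0.5852368  -0.54995406]
```

```bash
python3 -m pendant '[[[0,8,0,0,0],[-1,10,0,0,0],[0,10,0,0,0],[0,8,0,0,0],[0,4,0,0,0],[0,2,0,0,0],[0,2,0,0,0],[0,0,0,0,0]]]'
python3 - <<'E'
from h import *
c=cam('top'); im=c['img'][160:285,110:300,::-1]
cv2.imwrite('pics/crop1.png',cv2.resize(im,None,fx=4,fy=4,interpolation=cv2.INTER_CUBIC))
c=cam('scene')
for d in spotter.tip_of('scene','med_pull')[:2]: print(d['confidence'],w(c,d['at']).round(4))
i=c['img'][130:340,240:520,::-1]; cv2.imwrite('pics/s2.png',cv2.resize(i,None,fx=2.5,fy=2.5,interpolation=cv2.INTER_CUBIC))
E
```

```text
time_s: 5.38
eef_pos: [0.5444, 0.2866, 0.1042]
eef_rot: [-0.0, -0.01, 1.0, 0.0]
wrist_force: [-0.9, -1.2, 0.0]
opening: 0.001
0.72 [0.5463 0.3039 0.1058]
```

View pics/s2.png

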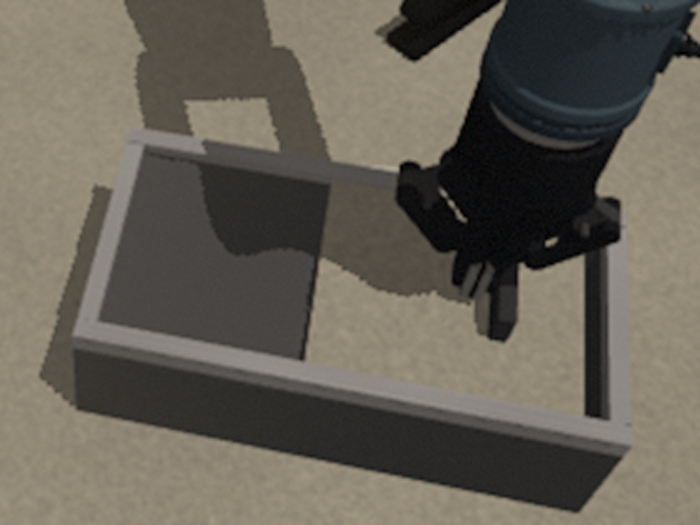

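The gap is still open, about 20 px wide at (595,380) in the crop. The fingers are on the pull at (495,310). I keep going slowly and watch the force.

```bash
python3 -m pendant '[[[0,3,0,0,0],[0,3,0,0,0],[0,2,0,0,0],[0,2,0,0,0],[0,0,0,0,0]]]'
```

```text
time_s: 6.15
eef_pos: [0.5445, 0.2967, 0.1042]
eef_rot: [0.0, -0.01, 1.0, 0.0]
wrist_force: [-0.5, -1.2, -0.8]
opening: 0.002
```

```bash
python3 -m pendant '[[[0,2,0,0,0],[0,1,0,0,0],[0,0,0,0,0]]]'
```

```text
time_s: 6.52
eef_pos: [0.5444, 0.2994, 0.1042]
eef_rot: [-0.0, -0.01, 1.0, -0.0]
wrist_force: [-1.5, -3.2, -0.7]
opening: -0.001
```

```bash
python3 -m pendant '[[[0,2,0,0,0],[0,1,0,0,0],[0,0,0,0,0]]]'
```

```text
time_s: 6.9
eef_pos: [0.5444, 0.2997, 0.1042]
eef_rot: [-0.001, -0.01, 1.0, -0.002]
wrist_force: [-2.9, -13.2, 3.7]
opening: 0.001
```

```bash
python3 -m pendant '[[[0,1,0,0,0],[0,1,0,0,0],[0,0,0,0,0]]]'
```

```text
time_s: 7.28
eef_pos: [0.5444, 0.2998, 0.1042]
eef_rot: [-0.001, -0.01, 1.0, -0.004]
wrist_force: [-4.0, -19.7, 6.7]
opening: -0.002
```

Run:
```python
from h import *
c=cam('scene'); print(monitor.get_obs()['wrist_force'])
for d in spotter.tip_of('scene','med_pull')[:2]: print(d['confidence'],w(c,d['at']).round(4))
i=c['img'][180:320,380:520,::-1]; cv2.imwrite('pics/s3.png',cv2.resize(i,None,fx=4,fy=4,interpolation=cv2.INTER_CUBIC))
```

```text
[ -3.85058765 -18.59025483   6.1965208 ]
0.76 [0.5451 0.3184 0.1072]
```

View pics/s3.png

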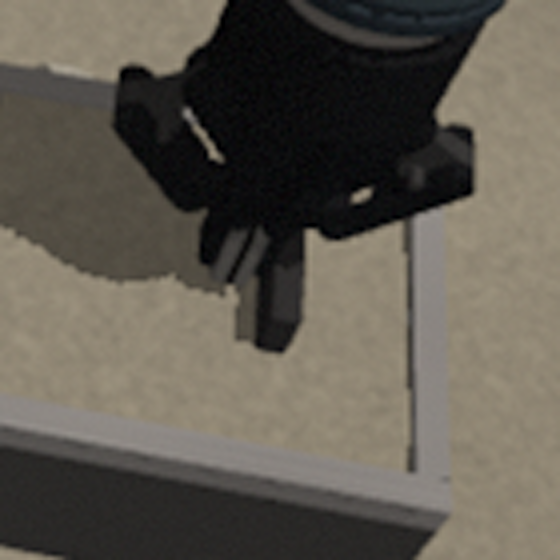

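The force rose from 3 to 20 N while the TCP stayed at y = 0.2998, so the door is at its stop. The gap has closed to a thin shadow line. I back off and rise.

```bash
python3 -m pendant '[[[0,-4,0,0,0],[0,-10,0,0,0],[0,-10,0,0,0],[0,0,30,0,0],[0,0,50,0,0],[0,0,50,0,0],[-50,-25,0,0,0],[-50,-25,0,0,0]]]' && python3 -m pendant '[[[-50,-30,0,0,0],[-30,-20,0,0,0],[0,0,0,0,0],[0,0,0,0,0]]]'
python3 - <<'E'
from h import *
ims=[]
for n in ['scene','top']:
    c=cam(n)
    for t in ['med_pull','kit_pull']:
        for d in spotter.tip_of(n,t)[:1]: print(n,t,d['confidence'],w(c,d['at']).round(4))
    i=c['img'][130:340,240:520] if n=='scene' else c['img'][145:285,110:297]
    ims.append(cv2.resize(i,(400,300),interpolation=cv2.INTER_CUBIC))
cv2.imwrite('pics/f.png',np.hstack(ims)[:,:,::-1]); print(monitor.get_obs()['wrist_force'])
E
```

```text
time_s: 8.38
eef_pos: [0.4441, 0.2299, 0.2352]
eef_rot: [0.001, -0.01, 1.0, 0.0]
wrist_force: [-1.0, -0.5, -0.9]
opening: -0.002
time_s: 8.88
eef_pos: [0.3654, 0.1805, 0.2349]
eef_rot: [0.001, -0.01, 1.0, 0.0]
wrist_force: [0.0, -0.4, 0.2]
opening: 0.002
scene med_pull 0.74 [0.5484 0.3167 0.1079]
scene kit_pull 0.56 [ 0.5786 -0.228   0.1087]
top med_pull 0.73 [0.5432 0.3151 0.1097]
top kit_pull 0.75 [ 0.5787 -0.2282  0.1097]
[-0.58024649 -0.0785411   0.04876554]
```

View pics/f.png

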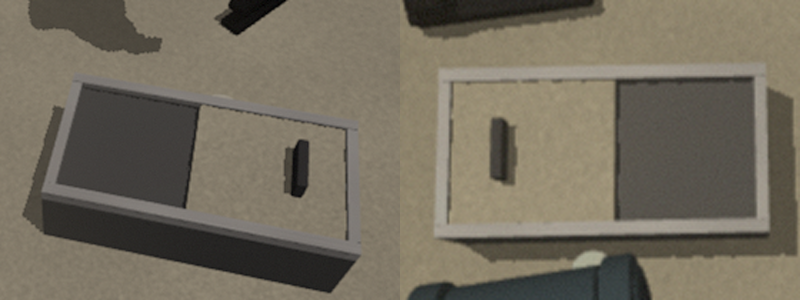

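Both views show the door flush against the +y frame bar, at (450,150) in the right half. The jars are covered and the arm is clear.

```bash
python3 -c "
from bench import order; print(order.hand_in())"
```

```text
the job is handed in; nothing more can be done
None
```

The medicine case's door is fully shut against the frame, and I handed the job in at about 9 s of the 32 s allowed. I pushed the pull about 0.12 m along +y with the closed fingers, until the door met its stop. There the wrist force rose from 3 N to 20 N while the tool stayed at y ≈ 0.300. I then backed the arm off and moved it clear.

- **Door:** the final pictures from both cameras show no gap at the +y bar. The pull reads y ≈ 0.316, where I expected about 0.315–0.318 for a shut door.
- **Shorter case:** its pull reads about (0.579, -0.228), against (0.580, -0.229) from the scene camera and (0.574, -0.232) from the top camera at the start. That is within detector noise, and the arm never went near it.
- **Arm:** the wrist force is back to about zero, so it touches nothing.

No check failed. The only disagreement was about 5 mm in x between the two cameras' last readings of the pull.

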